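# Slide the stray well plate across to its own pile

## Task

The blue well plate on top of the white pile belongs on the blue pile beside it. Push it sideways across the gap onto the blue pile without lifting or tipping it, and square it up so that its edges are flush with the blue plates below. Leave all the other plates and the things around them where they are.

Things in the scene. Friction and masses are not known exactly. Their poses are not given: they have to be found in the camera images.
- blue_top: The plate to move: a blue 24-well plate, flat rigid box 128 x 86 x 20 mm (its x, y, z), level rim, empty wells, flat underside, loose, about 0.12 kg. Origin: centre of its underside. It starts on top of the middle pile, underside 45 mm above the bench. Too wide for most grippers to span; mass varies by about 30 percent, friction moderate.
- white_2: Upper white plate of the middle pile, directly under the blue one at the start: 24-well plate, flat rigid box 128 x 86 x 20 mm (its x, y, z), level rim, empty wells, flat underside, loose, about 0.12 kg. Origin: centre of its underside. Its top is 45 mm above the bench.
- white_1: Lower white plate of the middle pile: 24-well plate, flat rigid box 128 x 86 x 20 mm (its x, y, z), level rim, empty wells, flat underside, loose, about 0.12 kg. Origin: centre of its underside. It rests on the riser, underside 5 mm above the bench.
- riser: Flat aluminium riser under the middle pile, 132 x 90 x 5 mm, fixed. Origin: centre of its underside; axes as the middle pile. The blue pile stands on its +y or -y side, the orange pile on the other, across gaps of 9 to 25 mm; each is shifted 8 to 20 mm along x (one to +x, one to -x) and turned up to 0.06 rad against it.
- blue_2: Upper plate of the blue pile, the place where the stray plate belongs: a blue 24-well plate, flat rigid box 128 x 86 x 20 mm (its x, y, z), level rim, empty wells, flat underside, loose, about 0.12 kg. Origin: centre of its underside. Its top is 40 mm above the bench, 5 mm lower than the underside of the stray plate at the start.
- blue_1: Lower plate of the blue pile, on the bench: a blue 24-well plate, flat rigid box 128 x 86 x 20 mm (its x, y, z), level rim, empty wells, flat underside, loose, about 0.12 kg. Origin: centre of its underside. 
- orange_2: Upper plate of the orange pile, to be left alone: an orange 24-well plate, flat rigid box 128 x 86 x 20 mm (its x, y, z), level rim, empty wells, flat underside, loose, about 0.12 kg. Origin: centre of its underside. Its top is 40 mm above the bench.
- orange_1: Lower plate of the orange pile, on the bench: an orange 24-well plate, flat rigid box 128 x 86 x 20 mm (its x, y, z), level rim, empty wells, flat underside, loose, about 0.12 kg. Origin: centre of its underside. 
- beaker: Small empty glass beaker, 66 x 69 x 82 mm high, loose, beyond one end of the row of piles. Origin: centre of its underside.
- timer: White kitchen-type laboratory timer standing upright, 18 x 62 x 62 mm, loose, beyond the other end of the row. Origin: centre of its underside.
- petri: Glass petri dish with lid, 65 mm across, 14 mm high, loose, behind the row. Origin: centre of its underside.
- stopper: Red-brown rubber stopper, 29 mm across, 26 mm high, loose, behind the row. Origin: centre of its underside.

How it is judged:
By the outcome, as a careful person would: the job done as asked, in the order asked, and still so for the second after the job is handed in, with the robot touching nothing.
It also fails if it takes over 46 s, if anything falls off the work surface, if the arm or the gripper's body presses on something with over 40 N, if the wrist force passes 120 N, or if a joint passes its speed limit or range.

## Robot

A 6-joint arm with a two-finger parallel gripper is mounted at the origin on a cart in front of the work surface, level with it; the furniture and walls round the work are solid. World frame = base frame: x ahead of the robot, y to its left, z up, the work surface at z = 0. Lengths are in m, angles in degrees, forces in N, time in s.
With the tool pointing down it reaches from about 0.225 to 0.725 m from the base axis. Payload 3.1 kg.
Tool frame: the origin (TCP) lies between the finger pads; the fingertips stand 11 mm ahead of it and the grasp point (between the pads) lies 8 mm behind it; z points along the fingers, y is the line along which they close (so a half turn about z gives the same grasp; the last joint's range is limited). The gripper opens to 85 mm and grips with 20 to 120 N. Pads are 22 mm wide; open, the fingers measure 114 mm over their backs; the gripper's body (76 mm by 85 mm) begins 54 mm behind the grasp point. The pads swing forward as they close: fully open they stand 13 mm farther back than shut.
Start: joints at [-79.973, 2.75, 5.684, 92.934, 0, 82.678], TCP at [0.157, -0.501, 0.242] pointing down, gripper open.
Joint ranges: [-166.93, 166.93], [-56.73, 111.36], [-69.38, 81.34], [-121.58, 131.49], [-85.45, 84.26], [-180, 180]. Speed limits (degrees/s): [159.86, 159.86, 180, 180, 180, 180].

## Interface

Orientations are given as a 3x3 rotation matrix whose columns are the frame's x, y, z axes.
In Python, from cell import manip, cams gives the robot as it stands. The module is installed in compiled form; this text tells all that it offers. Calls block until the motion is done:
- manip.move_ptp(position, orientation): joint-space move of the TCP to a pose.
- manip.line_to(position, rotation=None, rate=0.15, max_force=None): straight line of the TCP; rotation=None keeps the orientation; rate is the mean speed in m/s. With max_force (N) it stops when the force on the tool has changed by that much, and returns True; else False.
- manip.goto_joints(angles): joint-space move.
- manip.release() and manip.close_gripper(force=None): open the fingers fully, or close them until they stop; force is the grip in N (None keeps the last).
- manip.wait(seconds).
- manip.ik(position, orientation): joint angles nearest the present ones, or None.
- manip.sense(): the state.
- cams.read_camera(name): name is "side" or "top"; returns a dict with "img" (384x512x3 uint8, red, green, blue), "z_map" (384x512 float32, m along the optical axis (not along the pixel's ray), 0 where there is no reading), "K" (3x3 intrinsics, pixels), "xyz" and "rotation" of the camera in the world. Camera axes: x right, y down, z forward; pixel columns grow to the right and rows downward; lengths in m; the calibration is good to about 2 mm. A picture is of the moment at which its call begins.
A pose or a line that the arm cannot do raises manip.MotionError and nothing moves.
- manip.sign_off(): hands the job in; it is judged then, once.
The state is a dict: "t": time; "joint_positions": joint angles; "joint_vel": joint speeds; "joint_efforts": joint torques, N m; "eef_pos": TCP position; "orientation": TCP orientation; "force": force on the tool from outside, world axes, zero at the start; "wrist_torque": the same for the moment, N m; "width": finger opening in m; "finger_force": force on a finger pad.
Only numpy, scipy, OpenCV 4.12 (cv2) and the standard library are available. Lean on these libraries where they do the work, as an engineer would, in place of code of your own. Each camera call takes 0.05 s, during which the arm holds its last target. There are 200 camera calls.

## Working session

There is one attempt and no reset: what is moved stays moved. The work goes in short steps, each a Python script; the robot and the scene stay as the last script left them, time stands still between calls to the robot, and variables do not carry over. Pictures are saved under pics/ and viewed, at most 10 in all, crops included, and the job is handed in when it is done.

```bash
ls; mkdir -p pics
python3 - <<'E'
from cell import manip, cams
import cv2, numpy as np
for n in ("top","side"):
    c=cams.read_camera(n); np.savez(f"pics/{n}0.npz",**c)
    cv2.imwrite(f"pics/{n}0.png",c["img"][:,:,::-1])
    print(n,c["K"].tolist(),c["xyz"],c["rotation"].tolist())
s=manip.sense(); print(s["t"],s["eef_pos"],s["orientation"],s["width"])
E
```

```text
pics
top [[401.65645507476205, 0.0, 259.60308121100775], [0.0, 401.65645507476205, 198.9506123809528], [0.0, 0.0, 1.0]] [0.54314948 0.03722022 1.02264851] [[-0.02892017645967233, -0.999092890718798, 0.03125730488538107], [-0.9993585259149113, 0.028238793777143365, -0.022025149424865373], [0.02112250162071464, -0.031874225342245134, -0.9992686694198487]]
side [[399.8990157431881, 0.0, 258.1644831451241], [0.0, 399.8990157431881, 190.99508573695795], [0.0, 0.0, 1.0]] [0.50061425 0.98551169 0.535995  ] [[-0.9972359162388224, -0.02922726221435018, 0.06831028112056431], [-0.07421272548773504, 0.4364299840633504, -0.8966723707052346], [-0.0036053764018459545, -0.8992633853070621, -0.4373926898189814]]
0.1 [ 0.15644986 -0.50058875  0.24120799] [[ 9.54496856e-01  2.98220731e-01 -3.82627017e-04]
 [ 2.98220861e-01 -9.54494565e-01  2.10797799e-03]
 [ 2.63427329e-04 -2.12616572e-03 -9.99997705e-01]] 0.08552906725301158
```

View pics/top0.png

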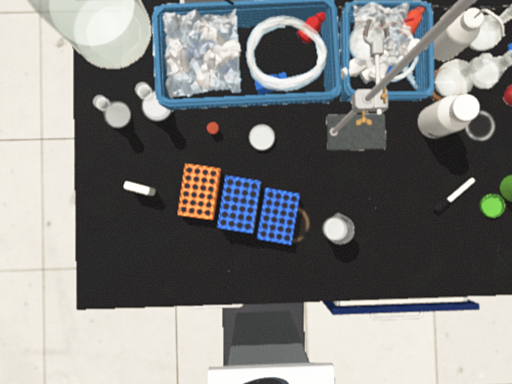

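View pics/side0.png

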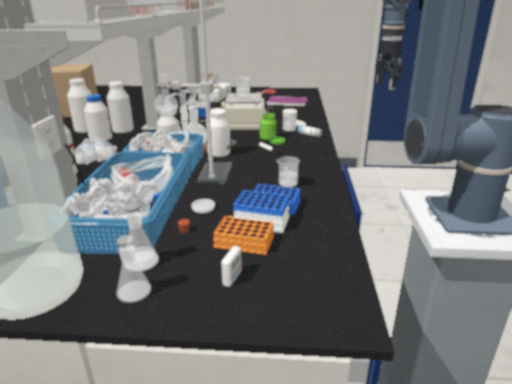

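Top view: the stray blue plate on white is at about (239,204), the blue pile at (278,216) on its −y side, the orange pile at (199,191), the beaker at (338,229) and the timer at (140,188). The side view shows the same row: blue on white at (267,200), orange at (244,235), and the space behind the plates is free.

```bash
cat > h.py <<'E'
import cv2, numpy as np
def cloud(c):
    v,u=np.mgrid[0:384,0:512]; K=c["K"]; d=c["z_map"]
    p=np.stack([(u-K[0,2])/K[0,0]*d,(v-K[1,2])/K[1,1]*d,d],-1)
    return p@c["rotation"].T+c["xyz"]
def ray(c,uv,z):
    K=c["K"]; uv=np.atleast_2d(uv).astype(float)
    r=np.c_[(uv-K[[0,1],[2,2]])/K[0,0],np.ones(len(uv))]@c["rotation"].T
    return (c["xyz"]+r*((z-c["xyz"][2])/r[:,2])[:,None])[:,:2]
def colour(c,col):
    h=cv2.cvtColor(c["img"],cv2.COLOR_RGB2HSV)
    lo,hi=dict(blue=((105,120,60),(125,255,255)),orange=((5,120,80),(20,255,255)))[col]
    return cv2.inRange(h,lo,hi)>0
def plate(c,mask,z):
    """largest blob -> filled hull -> rays on plane z -> centre, long-axis angle off +x, size"""
    m=cv2.morphologyEx(mask.astype(np.uint8),cv2.MORPH_OPEN,np.ones((2,2)))
    m=cv2.morphologyEx(m,cv2.MORPH_CLOSE,np.ones((5,5)))
    cs,_=cv2.findContours(m,cv2.RETR_EXTERNAL,cv2.CHAIN_APPROX_NONE)
    k=max(cs,key=cv2.contourArea)[:,0]
    w=ray(c,k,z); (cx,cy),(a,b),t=cv2.minAreaRect((w*1000).astype(np.float32))
    if a<b: a,b,t=b,a,t+90
    t=(t+90)%180-90
    return np.array([cx,cy,t,a,b]),len(k)
E
cat > m.py <<'E'
from h import *
import sys
for n in ("top","side"):
    c=dict(np.load(f"pics/{n}{sys.argv[1]}.npz")); P=cloud(c); Z=P[...,2]
    roi=(P[...,0]>.25)&(P[...,0]<.75)&(abs(P[...,1])<.35)
    for name,col,lo,hi in (("stray","blue",.0525,.085),("blue2","blue",.025,.0525),("orange","orange",.02,.06)):
        m=colour(c,col)&roi&(Z>lo)&(Z<hi)
        z=Z[m]; hgt=np.percentile(z,[10,50,80,95]) if m.any() else None
        print(n,name,m.sum(),np.round(hgt,4) if m.any() else None)
        if n=="top" and m.sum()>50: print("   ",np.round(plate(c,m,{"stray":.065}.get(name,.040))[0],2))
E
python3 m.py 0
python3 - <<'E'
import cv2
i=cv2.imread("pics/top0.png")[150:260,120:370]
cv2.imwrite("pics/crop0.png",cv2.resize(i,None,fx=3.2,fy=3.2,interpolation=cv2.INTER_NEAREST))
E
```

```text
top stray 1340 [0.06   0.0626 0.0646 0.0663]
    [561.68  64.94 -10.74 124.8   82.85]
top blue2 1368 [0.0349 0.038  0.0398 0.0425]
    [530.04 -30.15 -11.31 125.17  84.58]
top orange 1453 [0.0338 0.0374 0.0392 0.0409]
    [595.62 161.94  -9.39 125.8   85.98]
side stray 949 [0.0577 0.0644 0.0656 0.0664]
side blue2 504 [0.0367 0.04   0.0418 0.0514]
side orange 1305 [0.0259 0.0387 0.0403 0.0412]
```

View pics/crop0.png

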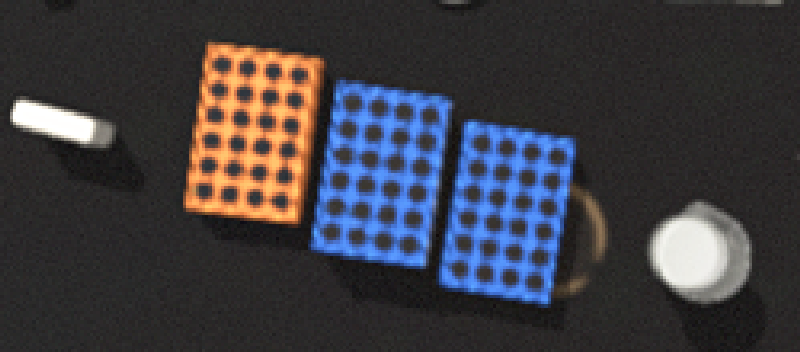

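The heights check out in both views: stray top at about 65 mm, blue pile top at about 40 mm. I'll get the centres and angles more precisely from the well grids.

```bash
cat >> h.py <<'E'
def wells(c,mask,z):
    """24 dark wells inside the plate -> plate centre (mm), angle (deg), grid pitch, rms"""
    (cx,cy,t,a,b),_=plate(c,mask,z)
    s=4; g=cv2.resize(c["img"].max(2),None,fx=s,fy=s,interpolation=cv2.INTER_CUBIC)
    g=cv2.GaussianBlur(g,(0,0),3)
    mx=cv2.erode(255-g,None,iterations=1)
    v,u=np.where((255-g)==cv2.dilate(255-g,np.ones((23,23))))
    uv=(np.c_[u,v]+.5)/s-.5
    def loc(w,cx,cy,t):
        T=np.radians(t); return (w-[cx,cy])@np.array([[np.cos(T),-np.sin(T)],[np.sin(T),np.cos(T)]])
    # sub-pixel: darkness-weighted centroid about each minimum
    G=255.-g; out=[]
    for (x,y) in np.c_[u,v]:
        if not(9<x<2039 and 9<y<1527): continue
        p=G[y-8:y+9,x-8:x+9].astype(float); p=p-p.min(); p*=p>p.max()*.4
        Y,X=np.mgrid[-8:9,-8:9]; out.append([x+(p*X).sum()/max(p.sum(),1),y+(p*Y).sum()/max(p.sum(),1)])
    w=ray(c,(np.array(out)+.5)/s-.5,z)*1000
    ok=np.abs(loc(w,cx,cy,t))<[57,38]; w=w[ok.all(1)]
    pt=19.3
    for _ in range(4):
        l=loc(w,cx,cy,t)/pt; i=np.round(l+.5)-.5
        # similarity fit  w = c + pt*R(t) i
        A=np.r_[np.c_[np.ones(len(i)),0*i[:,0],i[:,0],-i[:,1]],np.c_[0*i[:,0],np.ones(len(i)),i[:,1],i[:,0]]]
        q,*_=np.linalg.lstsq(A,np.r_[w[:,0],w[:,1]],rcond=None)
        r=A@q-np.r_[w[:,0],w[:,1]]; cx,cy=q[:2]; pt=np.hypot(q[2],q[3]); t=np.degrees(np.arctan2(q[3],q[2]))
        k=np.hypot(r[:len(w)],r[len(w):])<3; 
        if k.sum()>12: w=w[k]
    return np.array([cx,cy,t]),pt,len(w),np.sqrt(np.mean(r**2))
def edges(c,mask,z):
    """straight-line fits to the four sides of the hull -> centre, angle"""
    m=cv2.morphologyEx(mask.astype(np.uint8),cv2.MORPH_CLOSE,np.ones((5,5)))
    cs,_=cv2.findContours(m,cv2.RETR_EXTERNAL,cv2.CHAIN_APPROX_NONE)
    w=ray(c,max(cs,key=cv2.contourArea)[:,0],z)*1000
    (cx,cy,t,a,b),_=plate(c,mask,z); T=np.radians(t); R=np.array([[np.cos(T),-np.sin(T)],[np.sin(T),np.cos(T)]])
    l=(w-[cx,cy])@R; off={};ang=[]
    for ax,h,o in ((0,a/2,b/2),(1,b/2,a/2)):
        for s in (1,-1):
            k=(abs(l[:,ax]*s-h)<5)&(abs(l[:,1-ax])<o-8); p=np.polyfit(l[k,1-ax],l[k,ax],1)
            k2=k&(abs(np.polyval(p,l[:,1-ax])-l[:,ax])<1.5); p=np.polyfit(l[k2,1-ax],l[k2,ax],1)
            off[ax,s]=p[1]; 
            if ax==1: ang.append(np.degrees(np.arctan(p[0])))
    ctr=np.array([cx,cy])+R@[(off[0,1]+off[0,-1])/2,(off[1,1]+off[1,-1])/2]
    return np.round([*ctr,t+np.mean(ang),off[0,1]-off[0,-1],off[1,1]-off[1,-1]],2),np.round(ang,2)
E
cat > m2.py <<'E'
from h import *
import sys
def masks(c):
    P=cloud(c); Z=P[...,2]; roi=(P[...,0]>.25)&(P[...,0]<.75)&(abs(P[...,1])<.35)
    return {"stray":colour(c,"blue")&roi&(Z>.0525)&(Z<.085),"blue2":colour(c,"blue")&roi&(Z>.025)&(Z<.0525),"orange":colour(c,"orange")&roi}
if __name__=="__main__":
    c=dict(np.load(f"pics/top{sys.argv[1]}.npz")); z=float(sys.argv[2])
    for n,m in masks(c).items():
        zz=z if n=="stray" else .04
        if m.sum()>100: print(n,wells(c,m,zz),edges(c,m,zz))
E
python3 m2.py 0 .065
```

```text
stray (array([562.86361198,  66.91155756, -10.78505343]), np.float64(19.452156771550015), 117, np.float64(0.2396777604546978)) (array([564.18,  67.23, -10.7 , 122.57,  80.56]), array([ 0.09, -0.02]))
blue2 (array([531.09881337, -28.98906066, -11.7443927 ]), np.float64(19.483449591579546), 83, np.float64(0.20939199425848828)) (array([532.47, -28.12, -11.65, 122.79,  81.74]), array([-0.54, -0.14]))
orange (array([597.6111715 , 165.29252748,  -9.47035788]), np.float64(19.470781100952752), 60, np.float64(0.18319902063072568)) (array([597.28, 163.56,  -9.53, 129.47,  89.83]), array([-0.02, -0.24]))
```

```bash
cat >> h.py <<'E'
def tool(a):
    c,s=np.cos(np.radians(a)),np.sin(np.radians(a)); return np.array([[c,s,0],[s,-c,0],[0,0,-1.]])
def at(pose,x,y,z):
    """point x,y (mm) in a plate's frame -> world position (m), height z (m)"""
    T=np.radians(pose[2]); return np.array([(pose[0]+x*np.cos(T)-y*np.sin(T))/1e3,(pose[1]+x*np.sin(T)+y*np.cos(T))/1e3,z])
S0=np.array([562.9,66.9,-10.8]); B0=np.array([531.1,-29.0,-11.74])
def snap(n,side=False):
    from cell import cams
    for k in ("top","side") if side else ("top",):
        c=cams.read_camera(k); np.savez(f"pics/{k}{n}.npz",**c); cv2.imwrite(f"pics/{k}{n}.png",c["img"][:,:,::-1])
E
python3 - <<'E'
from h import *
from cell import manip
for a in (S0[2],S0[2]+180): print(a,manip.ik(at(S0,92,0,.15),tool(a)))
for a in (B0[2]+90,B0[2]-90): print(a,manip.ik(at(B0,0,150,.12),tool(a)),manip.ik(at(B0,0,50,.05),tool(a)))
j=manip.ik(at(S0,92,0,.15),tool(S0[2]))
manip.close_gripper(20); s=manip.sense(); print(s["t"],s["width"])
manip.move_ptp(at(S0,92,0,.12),tool(S0[2] if j is not None else S0[2]+180))
manip.line_to(at(S0,92,0,.03),rate=.15)
print(manip.sense()["force"])
print(manip.line_to(at(S0,92,0,-.01),rate=.02,max_force=4))
s=manip.sense(); print(s["t"],s["eef_pos"],s["force"])
manip.line_to(s["eef_pos"]+[0,0,.05],rate=.1)
s=manip.sense(); print(s["t"],s["eef_pos"])
snap(1)
E
```

```text
-10.8 [  -1.51366791   22.33389704   18.03090777   85.69701073    0.
 -170.71366791]
169.2 [-1.51366791 22.33389704 18.03090777 85.69701073  0.          9.28633209]
78.26 [5.15737240e+00 1.04068902e+01 8.97252436e-02 7.96828351e+01
 0.00000000e+00 1.06897372e+02] [ -4.98366713   7.86315865 -10.90769888  71.22914247   0.
  96.75633287]
-101.74 [  5.1573724   10.40689018   0.08972524  79.68283506   0.
 -73.1026276 ] [ -4.98366713   7.86315865 -10.90769888  71.22914247   0.
 -83.24366713]
0.8667 -1.9692258715127216e-05
[ 0.80249746 -0.75305304  1.03887793]
True
6.35 [0.65318293 0.04967288 0.01116895] [-0.49486824 -0.47637592  4.82373103]
7.0083 [0.6529498  0.04970834 0.06078859]
```

```bash
python3 -c "
import cv2
i=cv2.imread('pics/top1.png')[120:260,120:370]
cv2.imwrite('pics/crop1.png',cv2.resize(i,None,fx=3,fy=3))"
```

```text
(no output)
```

View pics/crop1.png

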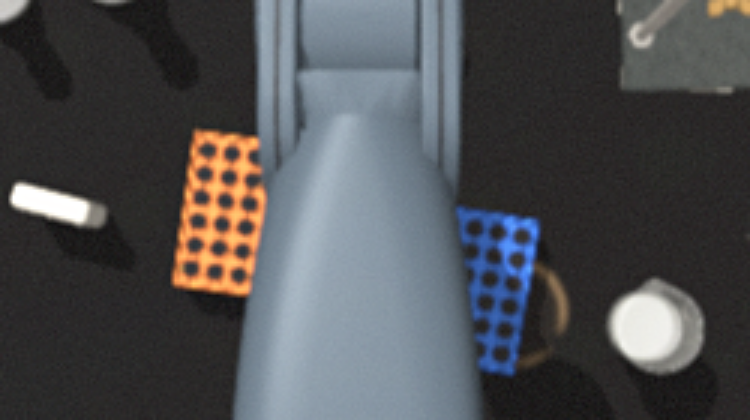

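```bash
python3 - <<'E'
from h import *
from cell import manip
z=.060; R=tool(-10.8)
manip.line_to(at(S0,63.4,0,z),rate=.05)
s=manip.sense(); print(s["t"],s["eef_pos"],s["force"])
manip.line_to(at(S0,80,0,z),rate=.15)
manip.line_to(at(S0,85,0,.13),rate=.2)
p=np.array([.40,.22,.09])
manip.move_ptp(p,tool(B0[2]-90)); manip.release()
snap(2)
manip.line_to(p*[1,1,0]+[0,0,.025],rate=.15)
print(manip.line_to(p*[1,1,0]+[0,0,-.015],rate=.02,max_force=4))
s=manip.sense(); print(s["t"],s["eef_pos"],s["force"])
manip.line_to(p,rate=.2)
E
python3 m2.py 2 .065
```

```text
7.775 [0.62514419 0.05507401 0.06012397] [-0.17338479 -0.14269316 -0.03276521]
True
12.9583 [ 0.39990278  0.21994451 -0.0021233 ] [-0.28677861  0.10669404  3.71524561]
stray (array([549.96743323,  69.6219255 , -10.8016256 ]), np.float64(19.48176341950889), 105, np.float64(0.2357615486731712)) (array([550.4 ,  70.06, -10.9 , 120.76,  80.55]), array([-0.02,  0.07]))
blue2 (array([531.08169002, -28.95346998, -11.74890404]), np.float64(19.48451363324854), 93, np.float64(0.20362036228558486)) (array([532.42, -28.25, -11.71, 122.89,  81.5 ]), array([ 0.03, -0.02]))
orange (array([597.61365111, 165.25495075,  -9.43586531]), np.float64(19.456561900242292), 70, np.float64(0.1824795433734067)) (array([597.34, 163.58,  -9.59, 129.4 ,  89.76]), array([ 0.27, -0.07]))
```

```bash
python3 - <<'E'
from h import *
from cell import manip
z=.046; R=tool(B0[2]-90)
manip.move_ptp(at(B0,-2.3,178,.10),R)
manip.line_to(at(B0,-2.3,178,z),rate=.15)
manip.line_to(at(B0,-2.3,160,z),rate=.1)
print(manip.sense()["force"])
print(manip.line_to(at(B0,0,58,z),rate=.045,max_force=8))
s=manip.sense(); print(s["t"],s["eef_pos"],s["force"])
manip.line_to(at(B0,0,75,z),rate=.15)
manip.line_to(at(B0,0,80,.11),rate=.2)
manip.move_ptp(np.array([.40,.22,.11]),R)
snap(3,True); print(manip.sense()["t"])
E
sed -i 's/"stray":colour(c,"blue")&roi&(Z>.0525)/"stray":colour(c,"blue")\&roi\&(Z>.0500)/' m2.py
python3 m2.py 3 .060
python3 -c "
import cv2,numpy as np
a=cv2.imread('pics/top3.png')[140:260,150:350];b=cv2.imread('pics/side3.png')[160:280,190:330]
cv2.imwrite('pics/crop3.png',np.hstack([cv2.resize(a,(450,300)),cv2.resize(b,(350,300))]))"
```

```text
[ 0.25517034  0.46793515 -0.39158911]
False
17.5917 [0.54295155 0.02778391 0.04606187] [ 0.72417962  1.11705006 -0.1780356 ]
19.3333
stray (array([531.49497709, -25.83719323, -11.70384926]), np.float64(19.468128241421777), 120, np.float64(0.22189944179163615)) (array([532.77, -25.46, -11.75, 122.62,  80.75]), array([-0.08,  0.01]))
orange (array([597.61540315, 165.26278798,  -9.4367538 ]), np.float64(19.453826197372983), 68, np.float64(0.19747991680652915)) (array([597.25, 163.59,  -9.62, 129.55,  89.78]), array([ 0.03, -0.36]))
```

View pics/crop3.png

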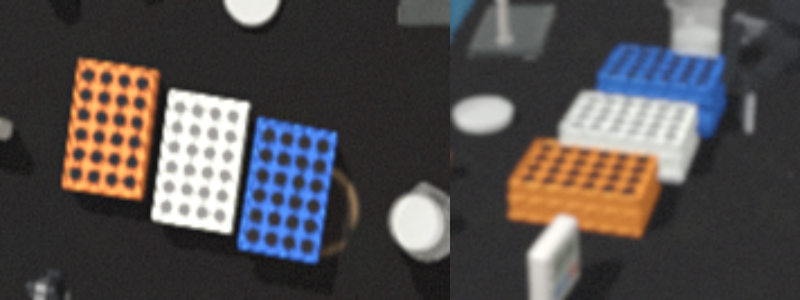

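The plate dropped onto the blue pile and is square with it. It still has about 3.2 mm to go in y and 0.25 mm in x, so it needs a final nudge.

```bash
python3 - <<'E'
from h import *
from cell import manip
z=.046; R=tool(B0[2]-90)
manip.move_ptp(at(B0,-.2,80,.11),R)
manip.line_to(at(B0,-.2,75,z),rate=.15)
manip.line_to(at(B0,-.2,60,z),rate=.08)
print(manip.line_to(at(B0,0.1,54.8,z),rate=.015,max_force=8))
manip.line_to(at(B0,0,75,z),rate=.15)
manip.line_to(at(B0,0,80,.11),rate=.2)
manip.move_ptp(np.array([.40,.22,.11]),R)
snap(4,True); print(manip.sense()["t"])
E
python3 m2.py 4 .060
python3 -c "
import cv2,numpy as np
a=cv2.imread('pics/top4.png')[170:260,220:340];b=cv2.imread('pics/side4.png')[160:230,220:310]
cv2.imwrite('pics/crop4.png',np.hstack([cv2.resize(a,(400,300),interpolation=cv2.INTER_CUBIC),cv2.resize(b,(386,300),interpolation=cv2.INTER_CUBIC)]))"
```

```text
False
23.4
stray (array([531.01963389, -29.13936316, -11.68432256]), np.float64(19.468659488683812), 125, np.float64(0.2380588675516514)) (array([532.31, -28.76, -11.76, 122.51,  80.91]), array([-0.02, -0.06]))
orange (array([597.63806134, 165.24240336,  -9.38294066]), np.float64(19.44231828473259), 61, np.float64(0.18507430776897227)) (array([597.34, 163.67,  -9.54, 129.38,  89.59]), array([ 0.16, -0.07]))
```

View pics/crop4.png

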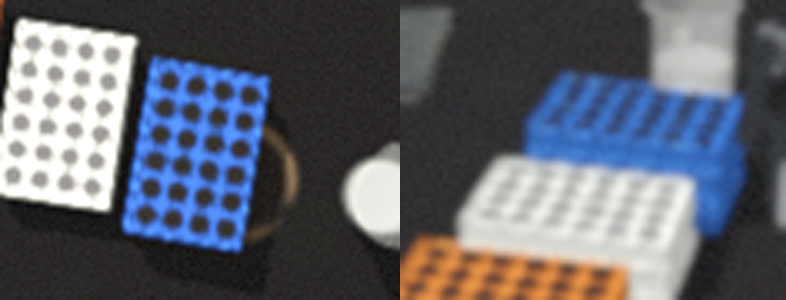

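The plate is within 0.2 mm of the pile's original pose. Before handing in, I'll check that the lower plates weren't dragged, by comparing the depth of the visible side face at each layer.

Run:
```python
from h import *
for n in (0,4):
    c=dict(np.load(f"pics/side{n}.npz")); P=cloud(c); m=colour(c,"blue")
    T=np.radians(B0[2]); l=(P[...,:2]*1000-B0[:2])@np.array([[np.cos(T),-np.sin(T)],[np.sin(T),np.cos(T)]])
    for lo,hi in ((3,18),(22,37),(42,57)):
        for ax,s,h,o in ((0,-1,64,43),(1,1,43,64)):
            k=m&(P[...,2]*1e3>lo)&(P[...,2]*1e3<hi)&(abs(l[...,ax]*s-h)<6)&(abs(l[...,1-ax])<o-4)
            if k.sum()>8: print(n,lo,"xy"[ax],k.sum(),np.round(np.median(l[...,ax][k]),2),np.round(l[...,ax][k].std(),2))
# silhouette of the near (-x) end: rightmost blue pixel per row
for n in (0,4):
    c=dict(np.load(f"pics/side{n}.npz")); m=colour(c,"blue")
    print(n,[int(np.where(m[v,230:320])[0].max()+230) if m[v,230:320].any() else 0 for v in range(176,222,2)])
```

```text
0 3 x 33 -64.35 0.66
0 3 y 17 41.69 1.56
0 22 x 32 -63.74 1.3
0 22 y 19 40.62 1.83
4 3 x 33 -64.07 1.33
4 3 y 21 40.83 1.91
4 22 x 28 -63.9 0.78
4 22 y 18 40.21 2.05
4 42 x 20 -63.77 1.17
4 42 y 217 40.69 1.82
0 [0, 0, 0, 0, 273, 279, 300, 300, 300, 300, 300, 300, 300, 300, 299, 298, 297, 297, 296, 294, 0, 0, 0]
4 [258, 275, 278, 299, 299, 299, 298, 298, 298, 300, 300, 300, 300, 300, 299, 298, 297, 297, 296, 294, 0, 0, 0]
```

All three layers are flush to well within a millimetre and the lower plates haven't moved. Handing in.

```bash
python3 -c "
from cell import manip
print(manip.sense()['t'],manip.sign_off())"
```

```text
the job is handed in; nothing more can be done
23.4 None
```

The stray blue plate now sits flush on the blue pile, within about 0.2 mm and 0.1° of the plate below in the last camera check; the lower blue plates and the orange pile showed no movement (the other items were not measured), and I handed the job in at 23.4 s.

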